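# Show the unclamped connector housing to the inspection camera

## Task

One of the three toggle clamps on the soldering fixture has been opened: take the connector housing it has freed out of its nest and hold it up in the air for the inspection camera, the socket's front centred on the lens axis 100 mm in front of the lens and squarely facing it, the housing's top up across the view (so the housing leans back to match the camera's tilt). Finish while still holding it there, steady; nothing else may support it. Leave the clamped housings, the camera and everything else where they are.

Things in the scene. Friction and masses are not known exactly. Their poses are not given: they have to be found in the camera images.
- fixture: Fixed soldering fixture: dark metal deck 200 (x) x 330 (y) mm, top 50 mm above the bench; origin on the bench, 20 mm towards +x from the deck's middle. Nests 1, 2, 3 are centred at its x = 0 and y = -95, 0, +95 mm: a housing stands between small stops 6 mm high before and behind it, 2 mm play, axes parallel to the fixture's, sides free.
- housing_1: Aluminium connector housing, one of three alike, 85 to 160 g, in nest 1: block 32 (x) x 30 (y) x 50 mm (z), x = -14 to 18; thin upright fins at the back (to x = -22); round steel socket with brass pins on the front, 22 mm across, x = 18 to 26, centre 28 mm up. Origin: centre of the underside, on the deck; z up, x out of the socket. Flat sides for the fingers face +y and -y.
- housing_1_face (a point): Centre of the socket's front on housing 1: 26 mm ahead of the housing's origin along its x and 28 mm up.
- housing_2: Aluminium connector housing, one of three alike, 85 to 160 g, in nest 2: block 32 (x) x 30 (y) x 50 mm (z), x = -14 to 18; thin upright fins at the back (to x = -22); round steel socket with brass pins on the front, 22 mm across, x = 18 to 26, centre 28 mm up. Origin: centre of the underside, on the deck; z up, x out of the socket. Flat sides for the fingers face +y and -y.
- housing_2_face (a point): Centre of the socket's front on housing 2: 26 mm ahead of the housing's origin along its x and 28 mm up.
- housing_3: Aluminium connector housing, one of three alike, 85 to 160 g, in nest 3: block 32 (x) x 30 (y) x 50 mm (z), x = -14 to 18; thin upright fins at the back (to x = -22); round steel socket with brass pins on the front, 22 mm across, x = 18 to 26, centre 28 mm up. Origin: centre of the underside, on the deck; z up, x out of the socket. Flat sides for the fingers face +y and -y.
- housing_3_face (a point): Centre of the socket's front on housing 3: 26 mm ahead of the housing's origin along its x and 28 mm up.
- clamp_open: The one open toggle clamp, fixed on the deck 65 mm towards the fixture's -x from the centre of the housing it serves, same y; which nest varies. Its arm with rubber tip is swung up and back, away from the housing, handle raised, highest point 135 mm above the deck; nothing lies over its housing. Origin: middle of its base on the deck.
- clamp_shut_1: A closed toggle clamp, fixed on the deck behind its nest, built like the open one: arm lies level over the housing with its rubber tip on the housing's top, reaching 72 mm above the deck. Origin: middle of its base on the deck.
- clamp_shut_2: A closed toggle clamp, fixed on the deck behind its nest, built like the open one: arm lies level over the housing with its rubber tip on the housing's top, reaching 72 mm above the deck. Origin: middle of its base on the deck.
- camera: Inspection camera: black box 52 x 44 x 44 mm, lens with a ring light 52 mm across. Origin on the optical axis, 70 mm behind the lens front. Looks along its own -x, towards the robot's side and 17 to 34 degrees down; y is level, z up across the view. Height, tilt, heading and place vary at the start, then stay. Its column (22 mm thick, 374 mm tall) is 56 mm behind the origin.
- focus (a point): Focus point: on the optical axis, 100 mm in front of the lens (170 mm from the camera's origin along its -x), free in the air. Axes as the camera's.
- spacer_ring: Loose steel ring, 20 mm across, 8 mm high, on the deck between nests 2 and 3, toward +x. Leave alone.
- standoff: Loose brass pin, 9 mm across, 18 mm high, standing on the deck between nests 1 and 2, toward +x. Leave alone.
- tray: Black tray 90 x 70 x 22 mm on the bench in front of the camera. Leave alone.
- screwdriver: Screwdriver lying on the bench left of the fixture. Leave alone.
- wrench: Wrench lying on the bench beyond the fixture. Leave alone.
- spool: White wire spool, 52 mm across, 36 mm high, near the robot's base on the right. Leave alone.
- flask: White bottle with black cap, 40 mm across, 85 mm high, right of the camera. Leave alone.
- brush: Brush lying on the bench at the right. Leave alone.
Not all that is in view belongs to the job. What is shaped like the housing_1 but purple or red is not meant.

How it is judged:
By the outcome, as a careful person would: the job done as asked, in the order asked, and still so for the second after the job is handed in, while the arm keeps its last pose, push and grip.
It also fails if it takes over 32 s, if anything falls off the work surface, if the arm or the gripper's body presses on something with over 40 N, if the wrist force passes 120 N, or if a joint passes its speed limit or range.

## Robot

A 6-joint arm with a two-finger parallel gripper is mounted at the origin on the work surface. World frame = base frame: x ahead of the robot, y to its left, z up, the work surface at z = 0. Lengths are in m, angles in rad, forces in N, time in s.
With the tool pointing down it reaches from about 0.35 to 0.775 m from the base axis. Payload 7.3 kg.
Tool frame: the origin (TCP) lies at the very end of the fingers, on their centre line; the grasp point (between the pads) lies 19 mm behind it (pinch_z is the distance from the TCP to the grasp point, in m); z points along the fingers, y is the line along which they close (so a half turn about z gives the same grasp; the last joint's range is limited). The gripper opens to 92 mm and grips with 3 to 60 N. Pads are 19 mm wide; open, the fingers measure 130 mm over their backs; the gripper's body (75 mm by 190 mm) begins 47 mm behind the grasp point.
Start: joints at [-0.146, 0.342, 1.524, -0, 1.275, -0.146], TCP at [0.525, 0, 0.227] pointing down, gripper open.
Joint ranges: [-2.53, 2.53], [-0.77, 2.02], [0.04, 2.7], [-1, 4.14], [0.28, 2.66], [-3.11, 3.11]. Speed limits (rad/s): [2.57, 2.57, 3.14, 3.14, 3.14, 3.14].

## Interface

Orientations are given as [roll, pitch, yaw] about the fixed x, y, z axes, in that order (R = Rz(yaw) Ry(pitch) Rx(roll)).
In Python, from cell import * gives the robot as it stands.
- The arm moves only by the tool arm_command, never from a script. Its arguments are lists of equal length, an entry for each row: "fingers": the gripper command: -1 is fully open, 1 is shut, values between are in proportion; "travel": the shift along the tool's x, y, z in m, a list of three; "dr": the turn, a rotation vector about the tool's x, y, z in degrees, a list of three. In form: {"fingers": [fingers, ...], "travel": [[x, y, z], ...], "dr": [[wx, wy, wz], ...]}. A call has 1 to 8 rows; each row is the pose to reach, as a shift and turn from the pose commanded when the call began, along the tool's axes at that moment; what a row does not reach only later rows make up. A row lasts 1/12 s, in which the tool goes at most 41.7 mm and 7.16 degrees, less where a joint would pass 70% of its speed; a pose out of reach is approached as far as the arm can. A call with a gripper value outside its range is refused whole. The fingers move at their own pace and stop on an object; "squeeze" is the grip in N (left out, the last holds). Time passes only in rows, so rows that repeat a pose let the fingers close. It gives the time, the measured TCP pose, the force, the opening and the grip force at its end, in the units of the state.
- observe(): the state, without advancing time (a new reading comes with each control period).
- read_camera(name): name is "scene" or "side" or "wrist"; returns a dict with "color" (400x640x3 uint8, blue, green, red), "z_map" (400x640 float32, m along the optical axis (not along the pixel's ray), 0 where there is no reading), "fx", "fy", "cx", "cy" (pixels), "R" (3x3) and "t" (3): a world point X has camera coordinates R X + t. Camera axes: x right, y down, z forward; pixel columns grow to the right and rows downward; lengths in m; the calibration is good to about 2 mm. The wrist camera is an equidistant fisheye: a pixel r from the principal point sees the ray r / f radians off the axis. A picture is of the moment at which its call begins.
- hand_in(): hands the job in; it is judged then, once.
The state is a dict: "time": time; "qpos": joint angles; "qvel": joint speeds; "joint_efforts": joint torques, N m; "tool_pos": TCP position; "tool_rot": TCP orientation; "contact_force": force on the tool from outside, world axes, zero at the start; "torque": the same for the moment, N m; "opening": finger opening in m; "grip_force": force on a finger pad.
Only numpy, scipy, OpenCV 4.12 (cv2) and the standard library are available. Lean on these libraries where they do the work, as an engineer would, in place of code of your own. Each camera call takes 0.05 s, during which the arm holds its last target. There are 200 camera calls.

## Working session

There is one attempt and no reset: what is moved stays moved. The work goes in short steps, Python scripts to look and compute and a tool call to move; the robot and the scene stay as the last step left them, time stands still between calls to the robot, and variables do not carry over. Pictures are saved under pics/ and viewed, at most 10 in all, crops included, and the job is handed in when it is done.

Besides the shell and the picture viewer there is one more tool, called as name(argument=value, ...) on one line, values as JSON. arm_command: Moves the arm, as the interface text tells. Its arguments: {"type":"object","properties":{"fingers":{"type":"array","items":{"type":"number"}},"travel":{"type":"array","items":{"type":"array","items":{"type":"number"}}},"dr":{"type":"array","items":{"type":"array","items":{"type":"number"}}},"squeeze":{"type":"number"}},"required":["fingers","travel","dr"]}

```bash
mkdir -p pics; ls; python3 - <<'E'
from cell import *
import cv2,numpy as np
s=observe();print(s)
for n in("scene","side"):
    c=read_camera(n);np.savez("pics/%s.npz"%n,**c)
    cv2.imwrite("pics/%s0.png"%n,c["color"]);print(n,c["fx"],c["fy"],c["cx"],c["cy"],c["R"].round(3).tolist(),c["t"])
E
```

```text
pics
{'time': 0.0, 'qpos': array([-1.46052745e-01,  3.42712174e-01,  1.52504129e+00, -2.44105858e-05,
        1.27540105e+00, -1.45995969e-01]), 'qvel': array([ 0.00071018, -0.0002889 ,  0.00023549, -0.00208976, -0.00147922,
        0.00072764]), 'joint_efforts': array([ 7.61924657e-04, -4.31245601e+01, -2.44219762e+01,  7.17750052e-02,
        5.59406646e-02, -1.04314388e-04]), 'tool_pos': array([5.24579194e-01, 4.89602254e-05, 2.26041973e-01]), 'tool_rot': array([-3.14004401e+00, -2.04122169e-04,  1.57074652e+00]), 'contact_force': array([-0.61909454, -0.76523884,  0.06698155]), 'torque': array([-0.00037527, -0.00991274,  0.0560295 ]), 'grip_force': 0.0, 'opening': 0.09178021955265359}
scene 367.1468260216742 367.1468260216742 323.1324982071926 195.60832224976303 [[0.484, 0.875, -0.0], [0.658, -0.364, -0.66], [-0.577, 0.319, -0.752]] [-0.2360537  -0.25100276  1.63397135]
side 410.35049710727816 410.35049710727816 314.21431180226637 203.45613275031417 [[-0.991, -0.133, 0.005], [-0.087, 0.614, -0.785], [0.101, -0.778, -0.62]] [0.56772935 0.20404425 1.18285667]
```

View pics/scene0.png

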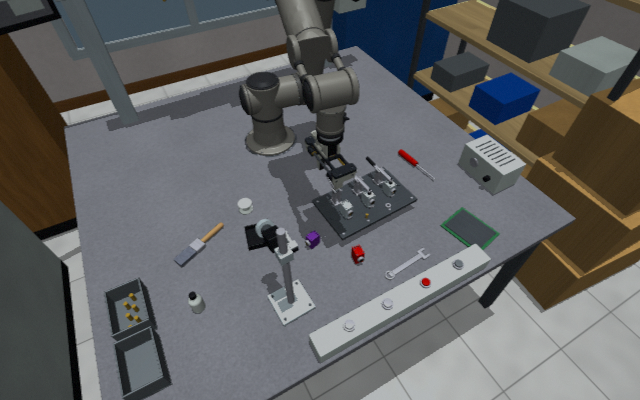

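View pics/side0.png

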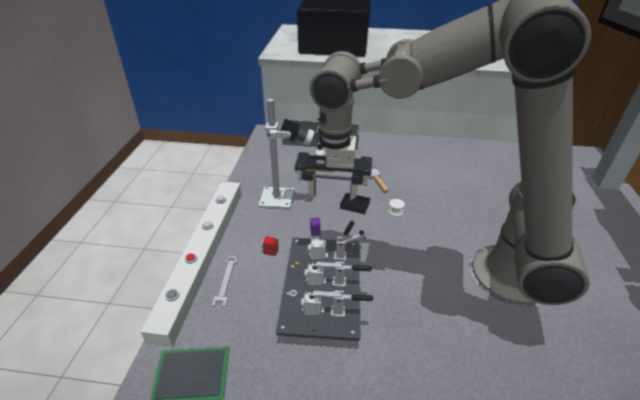

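The side view shows the fixture at about (320,290). The three housings are at (317,249), (315,272) and (312,303). Their clamps are at (345,240), which looks raised, and at (340,268) and (340,298), which look level. The inspection camera is at (295,130), and the purple (315,226) and red (270,245) look-alikes are off the fixture. I'll confirm in one enlarged crop.

```bash
cat > h.py <<'E'
import numpy as np,cv2
def cloud(c):
    z=c["z_map"];v,u=np.mgrid[:400,:640]
    P=np.stack([(u-c["cx"])/c["fx"]*z,(v-c["cy"])/c["fy"]*z,z],-1)
    X=(P-c["t"])@c["R"]; X[z==0]=np.nan
    return X
E
python3 - <<'E'
from h import *
s=dict(np.load("pics/side.npz"));c=dict(np.load("pics/scene.npz"))
a=cv2.resize(s["color"][215:345,265:385],None,fx=4,fy=4,interpolation=2)[:520,:480]
b=cv2.resize(c["color"][210:320,240:320],None,fx=4,fy=4,interpolation=2)
im=np.zeros((520,800,3),np.uint8);im[:,:480]=a;im[:440,480:]=b
cv2.imwrite("pics/crop1.png",im)
for n,d in(("side",s),("scene",c)):
    X=cloud(d);m=(abs(X[...,2]-.05)<.004)&(X[...,0]>.3)&(X[...,0]<.8)&(abs(X[...,1])<.4)
    m&=d["color"].max(-1)<90
    m=cv2.morphologyEx(m.astype(np.uint8),cv2.MORPH_OPEN,np.ones((2,2)))
    k,l,st,_=cv2.connectedComponentsWithStats(m);i=1+st[1:,4].argmax()
    p=X[l==i];r=cv2.minAreaRect((p[:,:2]*1000).astype(np.float32));print(n,len(p),r,p[:,2].mean())
    # camera ring / housing tops
    m=(abs(X[...,2]-.1)<.006)&(X[...,0]>.3)&(X[...,0]<.7)&(abs(X[...,1])<.3)
    k,l,st,ce=cv2.connectedComponentsWithStats(m.astype(np.uint8))
    for i in range(1,k):
        if st[i,4]>12: print(ce[i].round(),st[i,4],X[l==i].mean(0).round(4),X[l==i].min(0).round(3),X[l==i].max(0).round(3))
E
```

```text
side 367 ((529.4051513671875, 272.44866943359375), (100.47639465332031, 53.45522689819336), 70.98363494873047) nan
[318. 243.] 127 [0.5558 0.0524 0.0992] [0.535 0.034 0.094] [0.575 0.068 0.103]
[341. 247.] 27 [0.4922 0.0586 0.0999] [0.481 0.056 0.095] [0.502 0.062 0.106]
[315. 270.] 111 [0.5517 0.1509 0.0993] [0.53  0.133 0.094] [0.57  0.162 0.105]
[339. 273.] 33 [0.4889 0.1534 0.0997] [0.476 0.151 0.094] [0.499 0.156 0.106]
[312. 299.] 135 [0.5465 0.2465 0.0992] [0.525 0.225 0.094] [0.565 0.258 0.105]
[338. 303.] 30 [0.4817 0.2485 0.0999] [0.471 0.246 0.094] [0.493 0.25  0.105]
scene 2330 ((524.6669921875, 158.09439086914062), (193.90086364746094, 357.6958312988281), 6.687499523162842) nan
[377. 173.] 14 [0.483  0.2284 0.0998] [0.469 0.226 0.094] [0.495 0.231 0.106]
[390. 184.] 65 [0.5503 0.2401 0.0995] [0.523 0.226 0.094] [0.565 0.257 0.105]
[334. 194.] 14 [0.4954 0.0395 0.0983] [0.479 0.037 0.094] [0.505 0.043 0.105]
[369. 195.] 62 [0.556  0.1446 0.1   ] [0.53  0.131 0.095] [0.572 0.162 0.105]
[347. 205.] 84 [0.5591 0.0527 0.0996] [0.536 0.037 0.094] [0.577 0.069 0.104]
```

View pics/crop1.png

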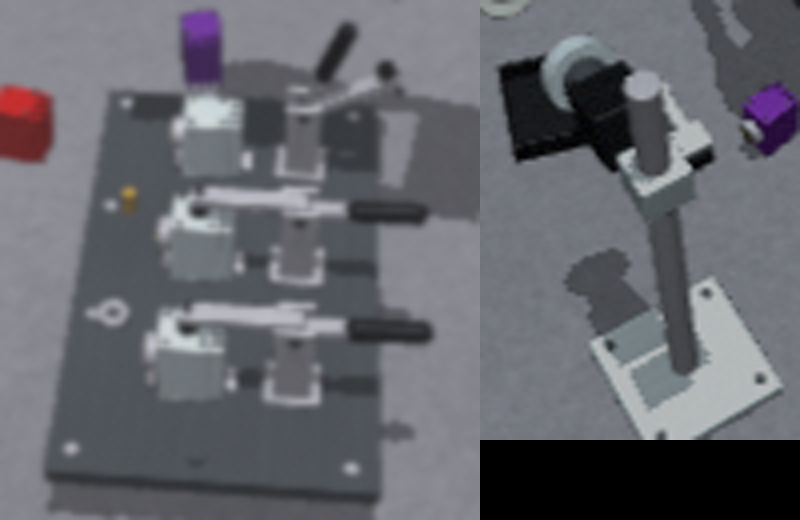

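The crop confirms it. In the side picture the housing at (317,249) has nothing over it, and the clamp beside it is swung back, so it is housing 1 (top at about (0.556, 0.052, 0.10)). Housings 2 (315,272) and 3 (312,303) have arms across them. The purple and red ones are off the fixture. The camera's ring light is at about (265,227) in the scene picture. Next I'll measure the camera.

```bash
python3 - <<'E'
from h import *
from cell import *
s=dict(np.load("pics/side.npz"));c=dict(np.load("pics/scene.npz"))
for n,d in(("side",s),("scene",c)):
    X=cloud(d);b=d["color"].max(-1)
    m=(X[...,2]>.08)&(X[...,2]<.5)&(X[...,0]>.55)&(X[...,0]<.95)&(X[...,1]<-.02)&(X[...,1]>-.5)
    for z0 in np.arange(.08,.5,.03):
        k=m&(X[...,2]>z0)&(X[...,2]<z0+.03)
        if k.sum()>5:
            q=X[k];print(n,z0.round(2),k.sum(),np.median(q,0).round(3),q.min(0).round(3),q.max(0).round(3))
w=read_camera("wrist");np.savez("pics/wrist.npz",**w)
print({k:w[k] for k in("fx","cx","cy","R","t")}, -w["R"].T@w["t"])
a=np.zeros((600,800,3),np.uint8)
a[:400,:640]=w["color"]
a[400:,:330]=cv2.resize(s["color"][110:170,260:359],(330,200),interpolation=2)
a[400:,330:660]=cv2.resize(c["color"][210:270,235:334],(330,200),interpolation=2)
cv2.imwrite("pics/w0.png",a)
E
```

```text
side 0.08 47 [ 0.738 -0.246  0.095] [ 0.61  -0.499  0.08 ] [ 0.752 -0.24   0.109]
side 0.11 49 [ 0.739 -0.246  0.124] [ 0.73  -0.255  0.11 ] [ 0.75  -0.239  0.139]
side 0.14 50 [ 0.738 -0.246  0.156] [ 0.731 -0.257  0.141] [ 0.753 -0.239  0.17 ]
side 0.17 52 [ 0.739 -0.245  0.185] [ 0.73  -0.257  0.171] [ 0.75  -0.24   0.199]
side 0.2 54 [ 0.739 -0.245  0.216] [ 0.731 -0.255  0.2  ] [ 0.752 -0.238  0.23 ]
side 0.23 113 [ 0.655 -0.241  0.25 ] [ 0.616 -0.257  0.231] [ 0.759 -0.231  0.26 ]
side 0.26 447 [ 0.682 -0.236  0.276] [ 0.612 -0.278  0.26 ] [ 0.758 -0.208  0.29 ]
side 0.29 270 [ 0.696 -0.244  0.298] [ 0.555 -0.278  0.29 ] [ 0.759 -0.02   0.32 ]
side 0.32 159 [ 0.611 -0.032  0.334] [ 0.55  -0.255  0.32 ] [ 0.751 -0.02   0.35 ]
side 0.35 70 [ 0.74  -0.247  0.366] [ 0.73  -0.259  0.35 ] [ 0.752 -0.24   0.376]
scene 0.08 51 [ 0.748 -0.257  0.09 ] [ 0.614 -0.5    0.08 ] [ 0.753 -0.242  0.109]
scene 0.11 40 [ 0.749 -0.254  0.125] [ 0.741 -0.262  0.111] [ 0.752 -0.242  0.139]
scene 0.14 42 [ 0.749 -0.255  0.156] [ 0.735 -0.262  0.14 ] [ 0.752 -0.242  0.17 ]
scene 0.17 46 [ 0.749 -0.254
[... 540 characters left out ...]
 -0.242  0.376]
scene 0.38 7 [ 0.553 -0.024  0.399] [ 0.551 -0.026  0.394] [ 0.555 -0.021  0.401]
scene 0.41 24 [ 0.553 -0.024  0.429] [ 0.551 -0.029  0.419] [ 0.558 -0.02   0.438]
scene 0.44 29 [ 0.553 -0.024  0.452] [ 0.55  -0.029  0.44 ] [ 0.559 -0.02   0.469]
scene 0.47 31 [ 0.554 -0.024  0.487] [ 0.55  -0.029  0.471] [ 0.557 -0.02   0.499]
{'fx': 309.70691628693146, 'cx': 313.33736639715084, 'cy': 196.36072652187434, 'R': array([[ 9.99998923e-01, -4.90549680e-04, -1.38292375e-03],
       [-1.17812048e-04, -9.66261965e-01,  2.57561256e-01],
       [-1.46261321e-03, -2.57560815e-01, -9.66260983e-01]]), 't': array([-0.5244271 , -0.03279953,  0.38862657])} [0.52499108 0.06814478 0.38323734]
```

View pics/w0.png

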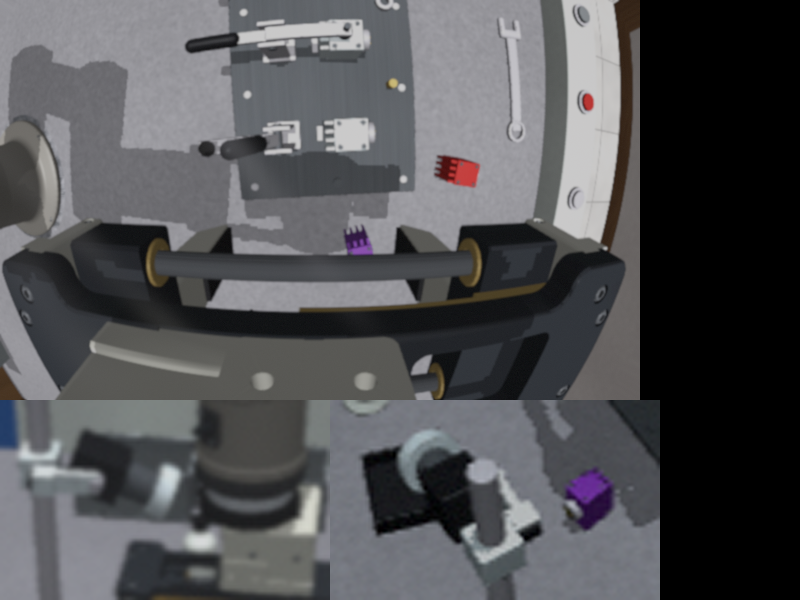

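The wrist picture confirms that housing 1 at (350,133) is free, with its clamp swung back at (250,145), and that housing 2 is clamped. The enlarged insets show the ring light as the pale disc at the front of the inspection camera. I'll fit the camera pose with the box model and refine the housing from the wrist depth.

```bash
cat >> h.py <<'E'
from scipy.spatial.transform import Rotation as Ro
from scipy.optimize import least_squares
def wcloud(c):
    z=c["z_map"];v,u=np.mgrid[:400,:640]
    a=(u-c["cx"])/c["fx"];b=(v-c["cy"])/c["fy"];r=np.hypot(a,b)+1e-9
    k=np.tan(r)/r
    P=np.stack([a*k*z,b*k*z,z],-1);X=(P-c["t"])@c["R"];X[z==0]=np.nan
    return X
def camR(yaw,tilt): # tilt>0 looks down along -x
    return Ro.from_euler("ZY",[yaw,-tilt]).as_matrix()
def sdf(L):
    q=np.abs(L)-np.array([.026,.022,.022])
    box=np.linalg.norm(np.maximum(q,0),axis=1)+np.minimum(q.max(1),0)
    def cyl(x0,x1,r):
        d=np.stack([np.hypot(L[:,1],L[:,2])-r,np.abs(L[:,0]-(x0+x1)/2)-(x1-x0)/2],1)
        return np.linalg.norm(np.maximum(d,0),axis=1)+np.minimum(d.max(1),0)
    return box,cyl
E
python3 - <<'E'
from h import *
s=dict(np.load("pics/side.npz"));c=dict(np.load("pics/scene.npz"));w=dict(np.load("pics/wrist.npz"))
Q=[];C=[]
for d in(s,c):
    X=cloud(d);m=(X[...,2]>.22)&(X[...,2]<.34)&(X[...,0]>.59)&(X[...,0]<.715)&(X[...,1]<-.19)&(X[...,1]>-.3)
    Q.append(X[m]);C.append(d["color"][m].mean(1))
    q=Q[-1];b=C[-1]>110
    p=q[b];print("bright",len(p),p.mean(0).round(4),p.min(0).round(3),p.max(0).round(3))
def res(p,q):
    L=(q-p[:3])@camR(p[3],p[4]);box,cyl=sdf(L)
    return np.minimum(np.minimum(box,cyl(-.070,-.055,.026)),cyl(-.06,-.026,p[5]))
for q,n in((Q[0],"side"),(Q[1],"scene"),(np.vstack(Q),"both")):
  best=None
  for y in(-.3,0,.3):
    r=least_squares(res,[.685,-.248,.28,y,.43,.018],args=(q,),loss="soft_l1",f_scale=.002)
    if best is None or r.cost<best.cost:best=r
  p=best.x;R=camR(p[3],p[4]);print(n,len(q),p[:3].round(4),np.degrees(p[3:5]).round(1),p[5].round(4),"med",np.median(abs(res(p,q))).round(4),"focus",(p[:3]-.17*R[:,0]).round(4),"colaxis",(p[:3]+.056*np.r_[np.cos(p[3]),np.sin(p[3]),0]).round(3))
X=wcloud(w)
hs=[]
for y0 in(.052,.147):
    m=(abs(X[...,2]-.1)<.003)&(abs(X[...,1]-y0)<.025)&(X[...,0]>.52)&(X[...,0]<.6)
    p=X[m];r=cv2.minAreaRect((p[:,:2]*1000).astype(np.float32));print("top",m.sum(),r,p.mean(0).round(4))
m=(abs(X[...,2]-.05)<.003)&(X[...,0]>.3)&(X[...,0]<.8)&(abs(X[...,1]-.1)<.2)
p=X[m];print("deck",p.min(0),p.max(0),p[:,2].mean())
# deck edges
for lo,hi,f in((.02,.2,np.min),(.02,.2,np.max)):
    k=[(y,f(p[abs(p[:,1]-y)<.006,0])) for y in np.arange(lo,hi,.02)]
    a=np.polyfit(*np.array(k).T,1);print(a,np.degrees(a[0]))
E
```

```text
bright 147 [ 0.6576 -0.2356  0.2729] [ 0.612 -0.278  0.249] [ 0.715 -0.217  0.288]
bright 148 [ 0.6406 -0.2534  0.272 ] [ 0.612 -0.282  0.242] [ 0.715 -0.216  0.287]
side 522 [ 0.6875 -0.2516  0.2764] [10.1 21.4] 0.0156 med 0.0018 focus [ 0.5316 -0.2793  0.2145] colaxis [ 0.743 -0.242  0.276]
scene 504 [ 0.6856 -0.2528  0.2758] [ 4.5 22. ] 0.0169 med 0.0009 focus [ 0.5285 -0.2652  0.2122] colaxis [ 0.741 -0.248  0.276]
both 1026 [ 0.6856 -0.2529  0.2759] [ 7.1 21.8] 0.0158 med 0.0014 focus [ 0.5291 -0.2724  0.2126] colaxis [ 0.741 -0.246  0.276]
top 1142 ((555.638671875, 50.99306869506836), (40.27204132080078, 30.784082412719727), 3.7524256706237793) [0.558  0.0515 0.099 ]
top 721 ((550.7769775390625, 145.04891967773438), (40.13411331176758, 30.717208862304688), 3.9198546409606934) [0.5559 0.1425 0.099 ]
deck [ 0.42930547 -0.09156657  0.04700926] [0.72484791 0.20596277 0.05299152] 0.04913410075324269
[-0.23910219  0.46696821] -13.699546338348028
[-0.34022342  0.67832786] -19.49336594622853
```

Housing 1's top measures 40 x 31 mm at z = 0.099, as expected, so its origin is about (0.5575, 0.051), yaw about 3.3°. The camera has tilt of about 22° and a yaw of 4–10°, so I'll take a closer look at it later. Now I'll turn the tool above the housing.

arm_command(fingers=[-1,-1,-1,-1,-1,-1,-1,-1], travel=[[0.01,0.006,0.0],[0.02,0.012,0.0],[0.03,0.02,0.0],[0.04,0.026,0.0],[0.051,0.033,0.0],[0.051,0.033,0.0],[0.051,0.033,0.0],[0.051,0.033,0.0]], dr=[[0,0,7],[0,0,14],[0,0,21],[0,0,28],[0,0,35],[0,0,42],[0,0,49],[0,0,56]])

```text
time: 0.82
tool_pos: [0.5579, 0.0513, 0.2262]
tool_rot: [-3.141, 0.001, 0.588]
contact_force: [-0.6, -0.4, -0.0]
opening: 0.0919
grip_force: 0.0
```

arm_command(fingers=[-1,-1,-1,-1,-1,-1,-1], travel=[[0,0,0.01],[0,0,0.02],[0,0,0.03],[0,0,0.04],[0,0,0.05],[0,0,0.05],[0,0,0.05]], dr=[[0,0,7],[0,0,14],[0,0,21],[0,0,28],[0,0,30.5],[0,0,30.5],[0,0,30.5]])

```text
time: 1.4
tool_pos: [0.5576, 0.051, 0.1763]
tool_rot: [-3.141, 0.002, 0.063]
contact_force: [-0.4, 0.1, 0.5]
opening: 0.092
grip_force: 0.0
```

```bash
python3 - <<'E'
from h import *
from cell import *
o=observe();print(o["tool_pos"],o["tool_rot"])
w=read_camera("wrist");np.savez("pics/wrist1.npz",**w);cv2.imwrite("pics/w1.png",w["color"])
X=wcloud(w)
for y0 in(.052,):
    m=(abs(X[...,2]-.1)<.003)&(abs(X[...,1]-y0)<.025)&(X[...,0]>.52)&(X[...,0]<.6)
    p=X[m];r=cv2.minAreaRect((p[:,:2]*1000).astype(np.float32));print("top",m.sum(),r,p.mean(0).round(4))
    Rz=Ro.from_euler("z",3.3,degrees=True).as_matrix()
    L=(p-[.5575,.051,.05])@Rz;print(np.percentile(L,[0,1,99,100],axis=0).round(4))
E
```

```text
[0.55764878 0.05103694 0.17625477] [-3.14145086e+00  1.54968628e-03  6.28854479e-02]
top 1551 ((555.9200439453125, 51.294586181640625), (39.6536750793457, 29.53676986694336), 3.551713228225708) [0.5591 0.0515 0.099 ]
[[-0.0214 -0.0144  0.047 ]
 [-0.0195 -0.0141  0.0472]
 [ 0.018   0.015   0.0508]
 [ 0.0182  0.0152  0.0519]]
```

View pics/w1.png

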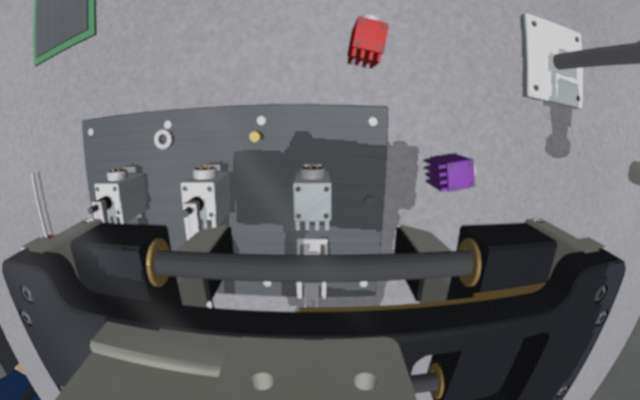

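The picture shows housing 1 (313,200) centred between the open fingers, with the raised clamp behind it at (313,265). Yaw agrees within 0.1°. I'll descend until the grasp point is 38 mm above the deck.

arm_command(fingers=[-1,-1,-1,-1,-1,-1], travel=[[0.0005,0,0.02],[0.0005,0,0.04],[0.0005,0,0.06],[0.0005,0,0.08],[0.0005,0,0.095],[0.0005,0,0.107]], dr=[[0,0,0],[0,0,0],[0,0,0],[0,0,0],[0,0,0],[0,0,0]])

```text
time: 1.95
tool_pos: [0.5586, 0.051, 0.0691]
tool_rot: [-3.142, 0.0, 0.063]
contact_force: [0.6, 0.3, 0.2]
opening: 0.0914
grip_force: 0.0
```

arm_command(fingers=[1,1,1,1,1,1,1,1], travel=[[0,0,0],[0,0,0],[0,0,0],[0,0,0],[0,0,0],[0,0,0],[0,0,0],[0,0,0]], dr=[[0,0,0],[0,0,0],[0,0,0],[0,0,0],[0,0,0],[0,0,0],[0,0,0],[0,0,0]], squeeze=35)

```text
time: 2.62
tool_pos: [0.5586, 0.051, 0.07]
tool_rot: [3.142, -0.001, 0.061]
contact_force: [1.6, -0.5, 0.8]
opening: 0.0429
grip_force: 0.0
```

arm_command(fingers=[1,1,1,1,1,1,1], travel=[[0,0,0],[0,0,0],[0,0,0],[0,0,0],[0,0,0],[0,0,0],[0,0,0]], dr=[[0,0,0],[0,0,0],[0,0,0],[0,0,0],[0,0,0],[0,0,0],[0,0,0]])

```text
time: 3.2
tool_pos: [0.5585, 0.0511, 0.0698]
tool_rot: [-3.142, -0.0, 0.061]
contact_force: [-0.2, 1.1, 0.1]
opening: 0.0297
grip_force: 35.0
```

arm_command(fingers=[1,1,1,1,1,1,1,1], travel=[[0,0,-0.01],[0,0,-0.025],[0,0,-0.05],[0,0,-0.075],[0,0,-0.1],[0,0,-0.13],[0,0,-0.16],[0,0,-0.18]], dr=[[0,0,0],[0,0,0],[0,0,0],[0,0,0],[0,0,0],[0,0,0],[0,0,0],[0,0,0]])

```text
time: 3.87
tool_pos: [0.559, 0.051, 0.2535]
tool_rot: [3.141, -0.004, 0.061]
contact_force: [0.3, -0.2, -0.8]
opening: 0.0297
grip_force: 35.0
```

Grip is 35 N at a 29.7 mm opening and the housing is up. Next I'll work out a look pose with the wrist camera in front of the lens.

```bash
cat >> h.py <<'E'
def rel(o,Rt,pt):
    R=Ro.from_euler("xyz",o["tool_rot"]).as_matrix()
    print("travel",(R.T@(pt-o["tool_pos"])).round(4),"dr",np.degrees(Ro.from_matrix(R.T@Rt).as_rotvec()).round(2))
E
python3 - <<'E'
from h import *
from cell import *
o=observe();print(o["tool_pos"],o["tool_rot"],o["qpos"])
R=Ro.from_euler("xyz",[180,0,60],degrees=True).as_matrix()@Ro.from_euler("x",-25,degrees=True).as_matrix()
print(R); rel(o,R,np.array([.443,-.292,.188]))
E
```

```text
[0.55898809 0.05100759 0.25352914] [ 3.14106507 -0.00387263  0.06112101] [-4.54715940e-02  3.88313615e-01  1.37922412e+00 -1.14880745e-04
  1.37014814e+00  1.46422742e+00]
[[ 0.5         0.78488557  0.36599815]
 [ 0.8660254  -0.45315389 -0.21130913]
 [ 0.          0.42261826 -0.90630779]]
travel [-0.137   0.3352  0.0652] dr [-22.79  12.13 -55.61]
```

arm_command(fingers=[1,1,1,1,1,1,1,1], travel=[[-0.007,0.017,0.003],[-0.021,0.05,0.01],[-0.034,0.084,0.016],[-0.048,0.117,0.023],[-0.062,0.151,0.029],[-0.075,0.184,0.036],[-0.089,0.218,0.042],[-0.096,0.235,0.046]], dr=[[-1.1,0.6,-2.8],[-3.4,1.8,-8.3],[-5.7,3,-13.9],[-8,4.2,-19.5],[-10.3,5.5,-25],[-12.5,6.7,-30.6],[-14.8,7.9,-36.1],[-16,8.5,-38.9]])

```text
time: 4.53
tool_pos: [0.475, -0.1916, 0.2038]
tool_rot: [2.832, -0.042, 0.756]
contact_force: [0.2, -0.4, -1.0]
opening: 0.0298
grip_force: 35.0
```

```bash
python3 - <<'E'
from h import *
from cell import *
o=observe();print(o["tool_pos"],o["grip_force"],o["opening"])
R=Ro.from_euler("xyz",[180,0,60],degrees=True).as_matrix()@Ro.from_euler("x",-25,degrees=True).as_matrix()
rel(o,R,np.array([.443,-.292,.188]))
E
```

```text
[ 0.47497918 -0.19160394  0.20376067] 34.99986469745636 0.029787341024236465
travel [-0.0927  0.0451  0.0269] dr [ -6.88   3.85 -16.42]
```

arm_command(fingers=[1,1,1,1,1,1], travel=[[-0.025,0.012,0.007],[-0.05,0.024,0.015],[-0.075,0.037,0.022],[-0.093,0.045,0.027],[-0.093,0.045,0.027],[-0.093,0.045,0.027]], dr=[[-1.8,1,-4.4],[-3.7,2,-8.8],[-5.5,3,-13.2],[-6.9,3.9,-16.4],[-6.9,3.9,-16.4],[-6.9,3.9,-16.4]])

```text
time: 5.03
tool_pos: [0.4432, -0.2913, 0.1875]
tool_rot: [2.706, -0.004, 1.041]
contact_force: [-1.1, 0.6, -0.5]
opening: 0.0296
grip_force: 35.0
```

```bash
python3 - <<'E'
from h import *
from cell import *
o=observe();print(o["tool_pos"],o["tool_rot"],o["qpos"],o["grip_force"])
w=read_camera("wrist");np.savez("pics/wrist2.npz",**w);cv2.imwrite("pics/w2.png",w["color"])
X=wcloud(w);m=(X[...,2]>.21)&(X[...,2]<.36)&(X[...,0]>.58)&(X[...,0]<.73)&(X[...,1]<-.18)&(X[...,1]>-.33)
v,u=np.nonzero(m);print(m.sum(),u.min(),u.max(),v.min(),v.max())
E
```

```text
[ 0.44321891 -0.29129925  0.18747718] [ 2.7063941  -0.00367684  1.04134742] [-0.79554278  0.18851991  1.95306459  0.20680679  0.58905891 -0.41354441] 34.999040365219116
8061 522 639 0 94
```

View pics/w2.png

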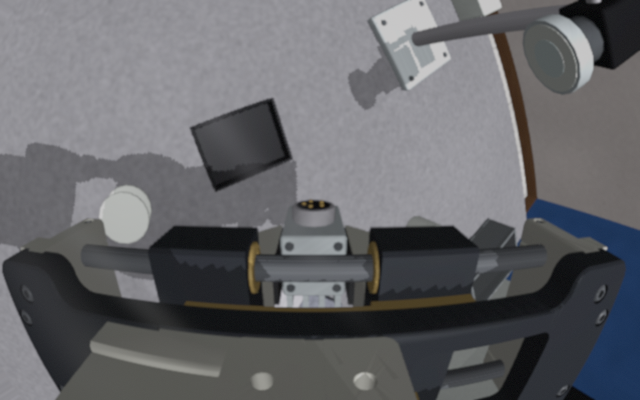

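The wrist picture shows the held housing at (313,235) with the socket facing ahead. The ring light's whole front is in view at about (557,52). I'll fit its plane and circle.

```bash
python3 - <<'E'
from h import *
w=dict(np.load("pics/wrist2.npz"));X=wcloud(w)
m=(X[...,2]>.21)&(X[...,2]<.36)&(X[...,0]>.58)&(X[...,0]<.73)&(X[...,1]<-.18)&(X[...,1]>-.33)
q=X[m]
def res(p,q):
    L=(q-p[:3])@camR(p[3],p[4]);box,cyl=sdf(L)
    return np.minimum(np.minimum(box,cyl(-.070,-.070+p[6],.026)),cyl(-.06,-.026,p[5]))
def show(n,p):
    R=camR(p[3],p[4]);print(n,p[:3].round(4),np.degrees(p[3:5]).round(2),p[5:],"lens",(p[:3]-.07*R[:,0]).round(4),"focus",(p[:3]-.17*R[:,0]).round(4),"col",(p[:3]+.056*np.r_[np.cos(p[3]),np.sin(p[3]),0]).round(4))
r=least_squares(res,[.686,-.2525,.276,.1,.38,.017,.012],args=(q,),loss="soft_l1",f_scale=.001)
show("wrist",r.x);L=(q-r.x[:3])@camR(r.x[3],r.x[4]);print("res",np.median(abs(r.fun)),np.percentile(abs(r.fun),90))
# front plane RANSAC
a=q[(L[:,0]<-.064)&(np.hypot(L[:,1],L[:,2])<.024)]
c=a.mean(0);u,s,vt=np.linalg.svd(a-c);n=vt[2]*np.sign(vt[2][0])
print("plane",len(a),n.round(4),"yaw",np.degrees(np.arctan2(n[1],n[0])),"tilt",np.degrees(np.arcsin(n[2])),"rms",s[2]/len(a)**.5,"x local",np.percentile(L[:,0],[0,1,5]))
f=q[(abs((q-c)@n)<.0015)]
E2=vt[:2];P=((f-c)@E2.T*1000).astype(np.float32);(cx,cy),rad=cv2.minEnclosingCircle(P);print("circle",rad,(c+(np.array([cx,cy])/1000)@E2).round(4))
# joint with static
Q=[q[::6]]
for nme in("side","scene"):
    d=dict(np.load("pics/%s.npz"%nme));Y=cloud(d);k=(Y[...,2]>.22)&(Y[...,2]<.34)&(Y[...,0]>.59)&(Y[...,0]<.715)&(Y[...,1]<-.19)&(Y[...,1]>-.3);Q.append(Y[k])
Q=np.vstack(Q);r2=least_squares(res,r.x,args=(Q,),loss="soft_l1",f_scale=.001);show("all",r2.x)
# held housing: points in tool frame
from cell import observe
o=observe();R=Ro.from_euler("xyz",o["tool_rot"]).as_matrix();T=(X-o["tool_pos"])@R
k=(abs(T[...,1])<.014)&(abs(T[...,0])<.04)&(T[...,2]>-.04)&(T[...,2]<.03)
t=T[k];top=t[(t[:,2]<-.026)&(abs(t[:,0])<.02)];print("top z",len(top),np.percentile(top[:,2],[5,50,95]).round(4))
fr=t[(t[:,2]>-.02)&(t[:,2]<.01)&(t[:,0]>.015)];print("front",len(fr),np.percentile(fr,[2,50,98],axis=0).round(4))
tp=top[abs(top[:,2]-np.median(top[:,2]))<.003];print("slope z vs x,y",np.linalg.lstsq(np.c_[tp[:,:2],np.ones(len(tp))],tp[:,2],rcond=None)[0],np.percentile(tp[:,0],[1,99]))
E
```

```text
wrist [ 0.6846 -0.2574  0.2737] [ 2.56 21.3 ] [0.01707418 0.01581536] lens [ 0.6194 -0.2603  0.2482] focus [ 0.5264 -0.2644  0.2119] col [ 0.7405 -0.2549  0.2737]
res 0.0006328010552327373 0.002082017882304582
plane 2691 [0.9293 0.0447 0.3666] yaw 2.752163517125459 tilt 21.50823769944974 rms 0.0008211993216440236 x local [-0.0730943  -0.07201477 -0.07134603]
circle 26.357131958007812 [ 0.6186 -0.2601  0.2491]
all [ 0.6846 -0.2548  0.2745] [ 5.31 21.59] [0.01632856 0.01621841] lens [ 0.6198 -0.2608  0.2487] focus [ 0.5272 -0.2695  0.2119] col [ 0.7404 -0.2496  0.2745]
top z 2062 [-0.0301 -0.0291 -0.0272]
front 1203 [[ 0.015  -0.0124 -0.0192]
 [ 0.0203 -0.0001 -0.0149]
 [ 0.0244  0.0126  0.0015]]
slope z vs x,y [-0.00083508 -0.00053223 -0.02894251] [-0.01939215  0.01524702]
```

```bash
python3 - <<'E'
from h import *
for n in("wrist2","side","scene"):
    d=dict(np.load("pics/%s.npz"%n));X=(wcloud if n[0]=="w" else cloud)(d)
    m=(X[...,2]>.04)&(X[...,2]<.225)&(np.hypot(X[...,0]-.741,X[...,1]+.251)<.02);p=X[m]
    r=least_squares(lambda a:np.hypot(p[:,0]-a[0]-a[2]*(p[:,2]-.15),p[:,1]-a[1]-a[3]*(p[:,2]-.15))-.011,[.741,-.25,0,0],loss="soft_l1",f_scale=.001)
    # silhouette mask based ring circle with radius/tilt-constrained fit: ring surface only
    c=r.x;col=c[:2]+c[2:]*(.275-.15)
    q=X[(X[...,2]>.22)&(X[...,2]<.34)&(X[...,0]>.59)&(X[...,0]<(.715 if n[0]!="w" else .73))&(X[...,1]<-.18)&(X[...,1]>-.33)]
    def res(a):  # constrained: origin = col - 56mm * heading
        h=np.r_[np.cos(a[0]),np.sin(a[0]),0];o=np.r_[col,a[2]]-a[5]*h
        L=(q-o)@camR(a[0],a[1]);box,cyl=sdf(L)
        return np.minimum(np.minimum(box,cyl(-.07,-.07+a[4],.026)),cyl(-.06,-.026,a[3]))
    s=least_squares(res,[.08,.375,.275,.017,.015,.056],loss="soft_l1",f_scale=.001,x_scale=[.1,.1,.01,.01,.01,.01]);a=s.x
    h=np.r_[np.cos(a[0]),np.sin(a[0]),0];o=np.r_[col,a[2]]-a[5]*h;R=camR(a[0],a[1])
    print(n,m.sum(),"col@.15",c.round(4),"yaw,tilt",np.degrees(a[:2]).round(2),"off",a[5].round(4),"lens",(o-.07*R[:,0]).round(4),"foc",(o-.17*R[:,0]).round(4),np.median(abs(s.fun)).round(4))
E
```

```text
wrist2 2188 col@.15 [ 7.409e-01 -2.542e-01 -1.000e-04 -1.000e-04] yaw,tilt [ 2.97 21.27] off 0.0564 lens [ 0.6194 -0.2605  0.2483] foc [ 0.5264 -0.2653  0.212 ] 0.0006
side 303 col@.15 [ 0.7414 -0.2542  0.0022  0.0035] yaw,tilt [ 2.47 21.8 ] off 0.0549 lens [ 0.622  -0.259   0.2501] foc [ 0.5292 -0.263   0.213 ] 0.0015
scene 251 col@.15 [ 0.74   -0.251  -0.0011 -0.0025] yaw,tilt [ 2.75 21.84] off 0.0538 lens [ 0.6212 -0.257   0.2499] foc [ 0.5285 -0.2615  0.2127] 0.0007
```

The three cameras now agree: yaw 2.8°, tilt 21.5°, focus about (0.5265, -0.2645, 0.2123), circle radius 26.4 mm. Now I'll work out the hold pose.

```bash
cat >> h.py <<'E'
def target(f=(.5265,-.2645,.2123),yaw=2.8,tilt=21.5,face=(.0245,0,-.0077)):
    H=camR(np.radians(yaw),np.radians(tilt));R=H@np.diag([1,-1,-1.]);return R,np.array(f)-R@np.array(face)
E
python3 - <<'E'
from h import *
from cell import *
R,p=target();print(p);rel(observe(),R,p)
E
```

```text
[ 0.50655067 -0.26547568  0.1961565 ]
travel [0.0533 0.0412 0.01  ] dr [11.86  6.91 59.02]
```

arm_command(fingers=[1,1,1,1,1,1,1,1], travel=[[0,0,0],[0,0,0],[0,0,0],[0.005,0.004,0.001],[0.012,0.009,0.002],[0.02,0.016,0.004],[0.028,0.022,0.006],[0.036,0.028,0.007]], dr=[[0.7,0.4,3.5],[2,1.2,9.9],[3.4,1.9,16.7],[4.7,2.7,23.4],[6,3.5,30],[7.4,4.3,36.6],[8.7,5.1,43.3],[10,5.8,49.8]])

```text
time: 5.75
tool_pos: [0.4882, -0.2717, 0.1937]
tool_rot: [3.051, -0.349, 0.218]
contact_force: [-0.1, 0.1, -0.3]
opening: 0.0297
grip_force: 35.0
```

```bash
python3 - <<'E'
from h import *
from cell import *
o=observe();print(o["tool_pos"],o["qpos"],o["contact_force"])
R,p=target();rel(o,R,p)
E
```

```text
[ 0.48815097 -0.27167771  0.19365152] [-0.78359306  0.28128683  1.77384317  0.32469483  0.8420347   0.39813386] [-0.10032892  0.10608164 -0.25636721]
travel [ 0.019  -0.0025  0.004 ] dr [1.77 1.08 9.09]
```

arm_command(fingers=[1,1,1,1,1,1,1], travel=[[0.006,-0.001,0.001],[0.012,-0.002,0.003],[0.019,-0.0025,0.004],[0.019,-0.0025,0.004],[0.019,-0.0025,0.004],[0.019,-0.0025,0.004],[0.019,-0.0025,0.004]], dr=[[0.8,0.5,4],[1.4,0.8,7],[1.8,1.1,9.1],[1.8,1.1,9.1],[1.8,1.1,9.1],[1.8,1.1,9.1],[1.8,1.1,9.1]])

```text
time: 6.33
tool_pos: [0.5053, -0.2662, 0.1957]
tool_rot: [3.138, -0.375, 0.055]
contact_force: [0.3, -0.6, -0.9]
opening: 0.0298
grip_force: 35.0
```

```bash
python3 - <<'E'
from h import *
from cell import *
o=observe();print(o["tool_pos"],o["qvel"].round(4),o["contact_force"])
R,p=target();rel(o,R,p)
D=[read_camera(n) for n in("side","scene","wrist")]
a=np.zeros((600,800,3),np.uint8);a[:400,:640]=D[2]["color"]
a[400:,:330]=cv2.resize(D[0]["color"][110:190,260:392],(330,200),interpolation=2)
a[400:,330:660]=cv2.resize(D[1]["color"][190:270,235:367],(330,200),interpolation=2)
cv2.imwrite("pics/f.png",a)
f=np.array([.5265,-.2645,.2123]);H=R@np.diag([1,-1,-1.])
for n,d in zip(("side","scene","wrist"),D):
    np.savez("pics/f_%s.npz"%n,**d)
    X=(wcloud if n=="wrist" else cloud)(d);L=(X-f)@H  # face frame
    k=(L[...,0]>-.055)&(L[...,0]<.01)&(abs(L[...,1])<.013)&(L[...,2]>-.04)&(L[...,2]<.035)
    l=L[k];print(n,len(l),np.percentile(l,[1,5,50,95,99],axis=0).round(4).tolist())
    t=l[(l[:,2]>.014)&(l[:,0]<-.01)&(l[:,0]>-.035)]
    if len(t)>10: print(" top z",np.percentile(t[:,2],[20,50,80]).round(4))
    s=l[(np.hypot(l[:,1],l[:,2])<.009)&(l[:,0]>-.006)]
    if len(s): print(" face x",len(s),np.median(s,0).round(4))
E
```

```text
[ 0.50528867 -0.26620426  0.19567585] [-0.006   0.0009 -0.0001  0.0017 -0.0021 -0.0002] [ 0.34960265 -0.62477626 -0.93644505]
travel [ 0.0014 -0.0007  0.    ] dr [0.06 0.01 0.34]
side 97 [[-0.0475, -0.006, -0.0268], [-0.0465, -0.0011, -0.0247], [-0.0182, 0.0104, -0.0106], [-0.0, 0.0124, 0.0124], [0.0011, 0.0128, 0.016]]
 face x 9 [-0.0001  0.0034  0.0022]
scene 169 [[-0.0442, -0.0123, -0.0242], [-0.0356, -0.0113, -0.0229], [-0.0094, -0.0001, 0.0089], [0.0004, 0.0118, 0.0232], [0.0021, 0.0128, 0.0241]]
 top z [0.0212 0.0222 0.0232]
 face x 25 [-0.0008 -0.0001 -0.001 ]
wrist 3698 [[-0.048, -0.0127, -0.0087], [-0.0439, -0.0116, -0.0003], [-0.0103, -0.0001, 0.02], [-0.001, 0.0115, 0.0225], [-0.0003, 0.0127, 0.0231]]
 top z [0.0213 0.0218 0.0223]
 face x 303 [-0.001   0.0003  0.002 ]
```

View pics/f.png

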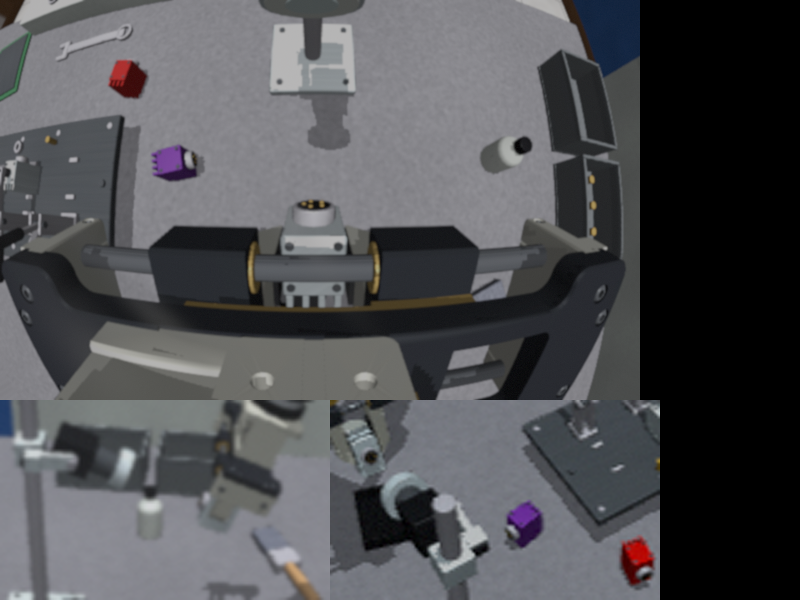

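The picture shows the housing held at (313,225), facing the ring light at (312,5). The clamped housings, look-alikes, bottle and tray are undisturbed. The measured face is about 1 mm short, so I'll make a final small correction and settle.

arm_command(fingers=[1,1,1,1,1,1,1,1], travel=[[0.0012,-0.0006,0],[0.0012,-0.0006,0],[0.0012,-0.0006,0],[0.0012,-0.0006,0],[0.0012,-0.0006,0],[0.0012,-0.0006,0],[0.0012,-0.0006,0],[0.0012,-0.0006,0]], dr=[[0,0,0.3],[0,0,0.3],[0,0,0.3],[0,0,0.3],[0,0,0.3],[0,0,0.3],[0,0,0.3],[0,0,0.3]])

```text
time: 7.15
tool_pos: [0.5065, -0.266, 0.196]
tool_rot: [3.141, -0.376, 0.049]
contact_force: [-0.4, -0.1, -1.1]
opening: 0.0299
grip_force: 35.0
```

```bash
python3 - <<'E'
from h import *
from cell import *
o=observe();R,p=target();rel(o,R,p);print(o["qvel"].round(4),o["grip_force"])
E=R.T@(p-o["tool_pos"])
if np.linalg.norm(E)<.002 and o["grip_force"]>30: print(hand_in())
E
```

```text
travel [ 0.0001 -0.0005 -0.0001] dr [ 0.06 -0.02 -0.02]
[-0.0007 -0.0015 -0.0013 -0.0006 -0.0004 -0.0003] 34.99985933303833
the job is handed in; nothing more can be done
None
```

I handed the job in at about 7.2 s with housing 1 (the one the open clamp had freed) held steady at 35 N in front of the inspection camera; the tool was within about 0.5 mm and 0.1° of the hold pose I worked out from the pictures, and nothing else appeared moved.

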